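Seat the tag disc in its carrier and slide the keeper over it

TASK

Push the blue tag disc across the carrier's deck with your fingertips until it drops over the rim into the round recess and lies flat on the bottom, then push the yellow keeper fully home so that its tongue covers the edge of the disc. Do not lift the disc, leave the keeper open until the disc is in, and leave the orange spare disc, the white breaker and the black hub where they are.

Things in the scene. Friction and masses are not known exactly. Their poses are not given: they have to be found in the camera images.
- carrier: Fixed grey plate, 130 (x) x 240 (y) x 24 mm high. Origin: centre of its underside; z up. Its flat deck is 24 mm above the origin. Round recess, 56 mm across, 9 mm deep, 1 mm chamfer, centred 20 mm from the origin towards +y. At the +y end two dark guide rails hold the keeper (40 mm over both in x, 10 mm above the deck, y = 62 to 112 mm). The -y half of the deck is bare; the tag starts there.
- recess (a point): Centre of the floor of the round recess in the carrier, 9 mm below the deck; axes as the carrier's.
- tag: Loose blue tag disc, 50 mm diameter, 8 mm thick, about 45 g, white dot on top. Origin: centre of its underside. Starts flat on the carrier's deck, 60 to 115 mm from the recess centre. Seated, its underside is on the recess floor and its top 1 mm below the deck, with 3 mm of play all round.
- keeper (a joint): Slide of the yellow keeper, m: 0 = open (starts at 0 to 0.005), 0.025 = fully home at its stop. Grows along carrier -y, towards the recess. About 1.5 N friction; stays where left. Its tongue, 26 mm wide, 5 mm thick, runs 1.5 mm above the deck (so only over a seated disc); its tip is 6 mm outside the recess at 0 and 19 mm over it when home.
- keeper_push (a point): Point on the back (carrier +y) face of the keeper's upright yellow tab, 23.5 mm above the deck; moves with the keeper. The tab is 18 mm wide (carrier x), 10 mm thick (from this point towards carrier -y), its top 33.5 mm above the deck. Push it here towards carrier -y.
- spare: Loose orange spare disc, 50 mm diameter, 8 mm thick, lying on the work surface beside the carrier. Origin: centre of its underside. To be left alone.
- breaker: Loose white circuit breaker, about 70 x 54 mm, 80 mm high, standing upright. Origin: underside, 12 mm off the middle of its length. To be left alone.
- hub: Loose black connector hub, 30 x 60 mm, 36 mm high with three brass sockets on top. Origin: centre of its underside. To be left alone.
Not all that is in view belongs to the job. Of the things that look like the tag, the middle-sized one is meant.

How it is judged:
On the way, in this order (a step that is already met when the one before it is completed fails the run):
1. the tag lies flat on the floor of the recess while the keeper is still open (less than 10 mm of its travel) (z of tag in the frame of recess between -0.003 and 0.002 m and horizontal distance between tag and recess below 0.005 m and angle between tag's own z axis and vertical below 0.06 rad and value of joint keeper below 0.01 m), for 0.2 s.
2. the keeper is pushed home over the seated tag (z of tag in the frame of recess between -0.003 and 0.002 m and horizontal distance between tag and recess below 0.005 m and angle between tag's own z axis and vertical below 0.06 rad and value of joint keeper above 0.022 m), for 0.2 s.
At the end, for the whole second after the job is handed in: The tag lies flat (within 0.06 rad) on the floor of the recess (underside within 2 mm of it, centre within 5 mm of the recess centre) and at rest, the keeper is within 3 mm of its stop, and the three bystanders are within 10 mm of where they stood (all of step 2 and linear speed of tag below 0.02 m/s and distance of each of breaker, spare, hub from where it was at the start of the episode below 0.01 m); the robot touches nothing.
It fails at once if the keeper is pushed in by more than 12 mm while the tag is not yet down in the recess (value of joint keeper above 0.012 m and z of tag in the frame of recess above 0.004 m).
It fails at once if the tag is lifted: its underside centre more than 6 mm above the deck (z of tag in the frame of carrier above 0.03 m).
It fails at once if the spare disc, the breaker or the hub is moved by more than 10 mm (distance of any of breaker, spare, hub from where it was at the start of the episode above 0.01 m).
It also fails if it takes over 45 s, if anything falls off the work surface, if the arm or the gripper's body presses on something with over 40 N, if the wrist force passes 120 N, or if a joint passes its speed limit or range.

ROBOT

A 7-joint arm with a two-finger parallel gripper is mounted at the origin on the work surface. World frame = base frame: x ahead of the robot, y to its left, z up, the work surface at z = 0. Lengths are in m, angles in rad, forces in N, time in s.
With the tool pointing down it reaches from about 0.4 to 0.85 m from the base axis. Payload 10.4 kg.
Tool frame: the origin (TCP) lies at the very end of the fingers, on their centre line; the grasp point (between the pads) lies 19 mm behind it; z points along the fingers, y is the direction in which the jaws open and shut (so a half turn about z gives the same grasp; the last joint's range is limited). The gripper opens to 87 mm and grips with 3 to 60 N. Pads are 19 mm wide; open, the fingers measure 117 mm over their backs; the gripper's body (75 mm by 190 mm) begins 51 mm behind the grasp point.
Start: joints at [1.262, 0.332, -0.065, 1.46, 0.022, 1.35, -0.088], TCP at [0.176, -0.6, 0.223] pointing down, gripper open.
Joint ranges: [-2.6, 2.6], [-0.5, 2.12], [-1.47, 1.34], [0.16, 2.42], [-1.27, 4.41], [0.06, 2.06], [-2.6, 2.6]. Speed limits (rad/s): [2.22, 2.22, 2.79, 2.79, 3.14, 3.14, 3.14].

INTERFACE

Orientations are given as a unit quaternion [x, y, z, w].
In Python, from bench import r, eyes, job gives the robot as it stands. The module is installed in compiled form; this text tells all that it offers.
- The arm moves only by the tool play_rows, never from a script. Its argument "motion" is a list of rows, each a list of 7 numbers: the shift along the tool's x, y, z as a fraction of full scale, then the turn, a rotation vector about the tool's x, y, z as a fraction of full scale, then the opening in per cent of the stroke, from 0 (shut) to 100 (fully open). A call has 1 to 5 rows; each row is the pose to reach, as a shift and turn from the pose commanded when the call began, along the tool's axes at that moment; what a row does not reach only later rows make up. Full scale, the value 1, is 0.2 m for a shift and 90 degrees for a turn. A row lasts 1/8 s, in which the tool goes at most 62.5 mm and 10.7 degrees, less where a joint would pass 70% of its speed; a pose out of reach is approached as far as the arm can. A call with a number of a shift or a turn outside -1 to 1 is refused whole. A call with a gripper value outside its range is refused whole. The fingers move at their own pace and stop on an object; "squeeze" is the grip in N (left out, the last holds). Time passes only in rows, so rows that repeat a pose let the fingers close. It gives the time, the measured TCP pose, the force and the opening at its end, in the units of the state.
- r.read_state(): the state, without advancing time (a new reading comes with each control period).
- eyes.camera(name): name is "side" or "top"; returns a dict with "image" (480x640x3 uint8, red, green, blue), "mtx" (3x3 intrinsics, pixels), "R" (3x3) and "t" (3): a world point X has camera coordinates R X + t. Camera axes: x right, y down, z forward; pixel columns grow to the right and rows downward; lengths in m; the calibration is good to about 2 mm. A picture is of the moment at which its call begins. There is no depth.
- job.close_job(): hands the job in, once; it reports no verdict.
Trained networks look in a picture, given as the dict that the camera call returned (one of the last four; its "shot" number tells which), for a name from the list of things; names that differ only in an ending like _2 or _b are one class to them, and where a whole thing is asked for, a point or a joint stands for the part that bears it (a point fixed in the world has none). Each returns a list of dicts, best first, with "p" (0 to 1); they miss things now and then, are a little off and sometimes report something else, mostly with a low value. They report only what shows in the picture. A call takes as long as a camera call. They do not tell look-alikes from the thing itself.
- eyes.regions_of(picture, label): "region" (480x640 bool, what is visible of it) and "xy" ([column, row] in pixels, amid what is visible of it).
- eyes.landmark_of(picture, label): "xy" ([column, row] in pixels: a listed point, or the origin of a listed thing).
The state is a dict: "time": time; "joint_positions": joint angles; "joint_vel": joint speeds; "joint_torque": joint torques, N m; "ee_pos": TCP position; "eef_rot": TCP orientation; "ft_force": force on the tool from outside, world axes, zero at the start; "torque": the same for the moment, N m; "width": finger opening in m.
Only numpy, scipy, OpenCV 4.12 (cv2) and the standard library are available. Lean on these libraries where they do the work, as an engineer would, in place of code of your own. Each camera call takes 0.05 s, during which the arm holds its last target. There are 200 camera calls.

## Working session

There is one attempt and no reset: what is moved stays moved. The work goes in short steps, Python scripts to look and compute and a tool call to move; the robot and the scene stay as the last step left them, time stands still between calls to the robot, and variables do not carry over. Pictures are saved under pics/ and viewed, about 8 in all and at most 12, crops included, and the job is handed in when it is done.

Besides the shell and the picture viewer there is one more tool, called after "Call:" as name([rows], argument=value, ...), one row to a line, values as JSON. play_rows: Moves the arm, as the interface text tells. Shift numbers are shares of 0.2 m and turn numbers shares of 90 degrees, none past 1 either way. Its arguments: {"type":"object","properties":{"motion":{"type":"array","items":{"type":"array","items":{"type":"number"}}},"squeeze":{"type":"number"}},"required":["motion"]}

```bash
mkdir -p pics
cat > h.py <<'E'
from bench import r, eyes, job
import numpy as np, cv2
from scipy.spatial.transform import Rotation as Ro
def ray(p,xy):
    d=np.linalg.inv(p["mtx"])@np.array([xy[0],xy[1],1.0]); R=np.array(p["R"])
    return -R.T@np.array(p["t"]), R.T@d
def onz(p,xy,z):
    o,d=ray(p,xy); return o+d*(z-o[2])/d[2]
def proj(p,X):
    c=np.array(p["R"])@np.array(X)+np.array(p["t"]); u=np.array(p["mtx"])@c; return u[:2]/u[2]
def tri(ps,xys):
    A=np.zeros((3,3));b=np.zeros(3)
    for p,xy in zip(ps,xys):
        o,d=ray(p,xy); d=d/np.linalg.norm(d); M=np.eye(3)-np.outer(d,d); A+=M;b+=M@o
    return np.linalg.solve(A,b)
def save(p,n,crop=None,k=1):
    im=p["image"][:,:,::-1]
    if crop: x0,y0,x1,y1=crop; im=im[y0:y1,x0:x1]
    cv2.imwrite("pics/"+n+".png",cv2.resize(im,None,fx=k,fy=k,interpolation=cv2.INTER_CUBIC))
def tool():
    s=r.read_state(); return np.array(s["ee_pos"]),Ro.from_quat(s["eef_rot"])
E
python3 - <<'E'
from h import *
np.set_printoptions(precision=4,suppress=True)
t=eyes.camera("top");s=eyes.camera("side")
for p,n in((t,"top"),(s,"side")):
    save(p,n+"0"); print(n,"cam",ray(p,(320,240))[0])
    for l in["carrier","recess","tag","keeper","keeper_push","spare","breaker","hub"]:
        print(l,[(np.round(d["xy"],1),round(d["p"],2)) for d in eyes.landmark_of(p,l)[:4]])
print(tool()[0],tool()[1].as_matrix())
E
```

```text
top cam [0.5449 0.0147 1.1681]
carrier [(array([300.6, 269.5]), 0.73)]
recess [(array([286.8, 266.7]), 0.56)]
tag [(array([397.1, 221. ]), 0.86), (array([338.8, 255.7]), 0.82), (array([341.9, 211.7]), 0.5)]Traceback (most recent call last):
  File "<stdin>", line 7, in <module>
ValueError: it knows: breaker, carrier, hub, keeper_push, recess, spare, tag
```

Run:
```python
from h import *
np.set_printoptions(precision=4,suppress=True)
t=eyes.camera("top");s=eyes.camera("side")
for p,n in((t,"top"),(s,"side")):
    save(p,n+"0",None,1.25); print(n,"cam",ray(p,(320,240))[0])
    for l in["carrier","recess","tag","keeper_push","spare","breaker","hub"]:
        print(l,[(np.round(d["xy"],1),round(d["p"],2)) for d in eyes.landmark_of(p,l)[:4]])
    for d in eyes.regions_of(p,"tag")[:4]: print("tagreg",d["xy"],d["p"],d["region"].sum(),)
print(tool()[0],tool()[1].as_matrix())
```

```text
top cam [0.5449 0.0147 1.1681]
carrier [(array([299.1, 269.5]), 0.9)]
recess [(array([240.4, 266.8]), 0.44)]
tag [(array([396.9, 221.7]), 0.83), (array([339. , 255.9]), 0.76), (array([343.2, 209.6]), 0.56)]
keeper_push [(array([240.2, 268.4]), 0.75), (array([287.6, 270.1]), 0.24)]
spare [(array([499.2, 252.1]), 0.62)]
breaker [(array([127.4, 264.6]), 0.75)]
hub [(array([360.1, 159.5]), 0.97), (array([128.6, 259.8]), 0.72)]
tagreg [398.1, 220.9] 0.92 988
tagreg [341.7, 207.5] 0.59 230
side cam [0.3028 0.6264 0.7334]
carrier [(array([348.9, 289.7]), 0.96)]
recess [(array([346. , 295.9]), 0.9), (array([404.2, 175.3]), 0.19)]
tag [(array([347.9, 215.7]), 0.71), (array([360.4, 255.4]), 0.59), (array([403.9, 173.5]), 0.57), (array([319.4, 243.4]), 0.45)]
keeper_push [(array([325.6, 313. ]), 0.62)]
spare [(array([404.2, 174.3]), 0.77)]
breaker [(array([249.5, 444.3]), 0.94)]
hub [(array([287. , 221.9]), 0.76)]
tagreg [316.7, 240.6] 0.74 176
tagreg [359.9, 253.7] 0.6 444
[ 0.1762 -0.5997  0.2226] [[ 0.9594  0.2819  0.    ]
 [ 0.2819 -0.9594 -0.0001]
 [-0.      0.0001 -1.    ]]
```

View pics/top0.png

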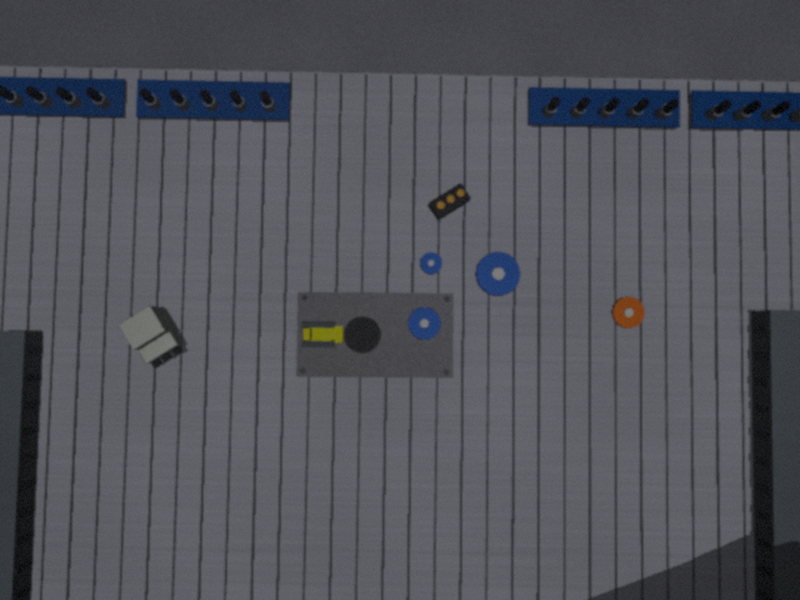

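View pics/side0.png

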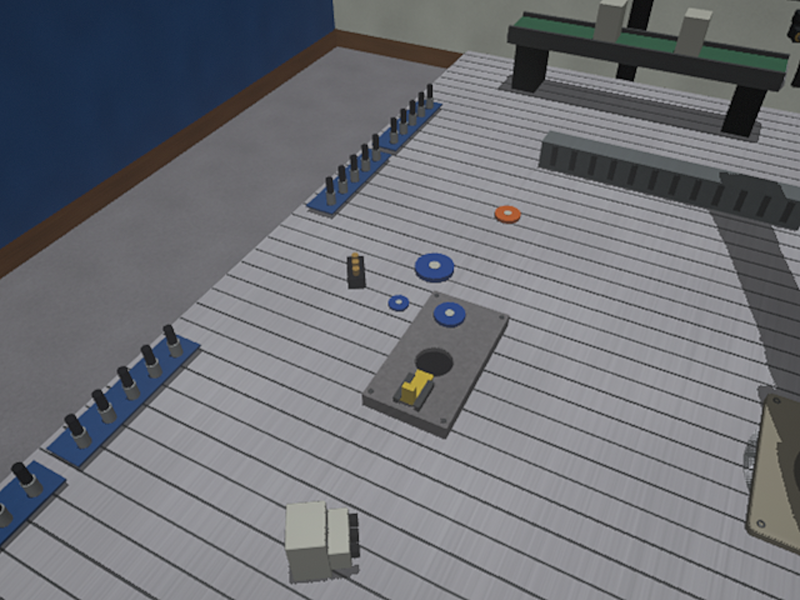

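Blue discs (640x480 top pixels): the large one is at (398,218) and the small one at (345,210), both on the table. The middle-sized one is at (339,258) on the bare half of the deck, so that is the tag. The crop below should confirm it and give measurements.

```bash
cat > m.py <<'E'
from h import *
np.set_printoptions(precision=4,suppress=True)
def blob(p,lo,hi,near,rad=25):
    h=cv2.cvtColor(p["image"],cv2.COLOR_RGB2HSV); m=cv2.inRange(h,lo,hi)
    n,l,st,c=cv2.connectedComponentsWithStats(m)
    k=[i for i in range(1,n) if st[i,4]>20 and np.hypot(*(c[i]-near))<rad]
    if not k: return None
    i=max(k,key=lambda i:st[i,4]); cn=max(cv2.findContours((l==i).astype(np.uint8),0,2)[0],key=len)
    return cv2.convexHull(cn)[:,0].astype(float),st[i]
def circ(p,hull,z):
    q=np.array([onz(p,x,z)[:2] for x in hull])
    A=np.c_[2*q,np.ones(len(q))]; s=np.linalg.lstsq(A,(q**2).sum(1),rcond=None)[0]
    return s[:2],np.sqrt(s[2]+s[:2]@s[:2])
BL=((105,120,50),(125,255,255)); YE=((22,120,60),(35,255,255))
E
python3 - <<'E'
from m import *
t=eyes.camera("top");s=eyes.camera("side")
for p,n,tg,rc,kp in((t,"top",(339,258),(289.6,268),(258,267)),(s,"side",(359,252),(347,289),(333,309))):
    b=blob(p,*BL,tg,12); print(n,"tag",circ(p,b[0],.032))
    hh=cv2.cvtColor(p["image"],cv2.COLOR_RGB2HSV); print("hsv recess",hh[int(rc[1]),int(rc[0])],"deck",hh[int(tg[1])+2,int(tg[0])-22])
    v=hh[int(rc[1]),int(rc[0])][2]
    b=blob(p,(0,0,0),(180,255,int(v)+12),rc,10)
    if b: print("recess",circ(p,b[0],.024),b[1])
    b=blob(p,*YE,kp); print("keeper",b[1]); 
    if n=="top":
        for z in(.03,.0575): print([onz(p,x,z)[:2] for x in cv2.boxPoints(cv2.minAreaRect(b[0].astype(np.float32)))])
    d=eyes.regions_of(p,"carrier")[0]["region"].astype(np.uint8)
    c=max(cv2.findContours(d,0,2)[0],key=len); 
    if n=="top": print("car",[onz(p,x,.024)[:2] for x in cv2.boxPoints(cv2.minAreaRect(c))])
X=lambda l:tri((t,s),[eyes.landmark_of(p,l)[0]["xy"] for p in(t,s)])
for l in("carrier","spare","breaker","hub"): print(l,X(l))
save(t,"crop1",(220,180,440,320),3.6)
E
```

```text
top tag (array([ 0.5722, -0.0384]), np.float64(0.02416635315614718))
hsv recess [90  8 33] deck [120  13  78]
recess (array([0.5535, 0.0565]), np.float64(0.026702764690650856)) [276 254  28  28 617]
keeper [242 261  33  13 369]
[array([0.5641, 0.1468]), array([0.5651, 0.0857]), array([0.5422, 0.0852]), array([0.5412, 0.1462])]
[array([0.5636, 0.1436]), array([0.5646, 0.084 ]), array([0.5422, 0.0835]), array([0.5413, 0.143 ])]
car [array([0.4876, 0.1555]), array([0.6191, 0.1576]), array([ 0.6212, -0.0836]), array([ 0.4894, -0.084 ])]
side tag (array([ 0.5713, -0.0343]), np.float64(0.02513376972655971))
hsv recess [120  11  46] deck [120   5 108]
recess (array([0.5523, 0.0599]), np.float64(0.025221481377874316)) [333 281  29  20 439]
keeper [320 295  27  29 355]
carrier [0.5549 0.0403 0.0099]
spare [ 0.5966 -0.3616 -0.0078]
breaker [ 0.5617  0.3762 -0.0006]
hub [ 0.7712 -0.0828 -0.0014]
```

View pics/crop1.png

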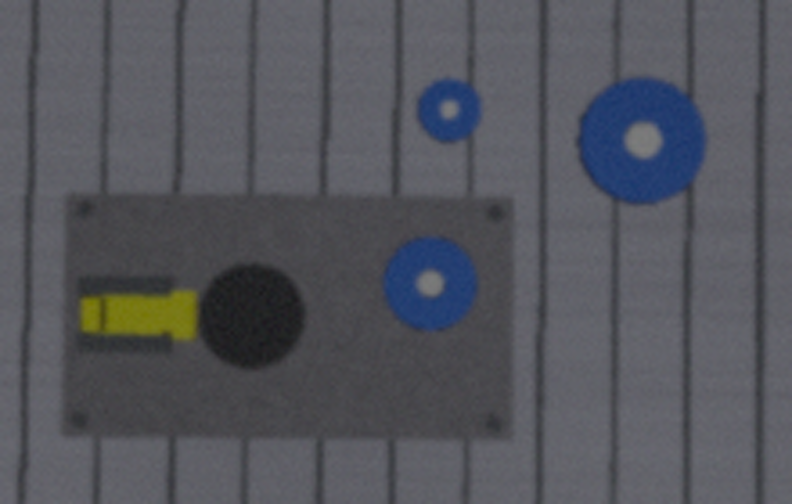

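The crop confirms it: the tag, at crop (430,283), is larger than the small disc (449,109) and smaller than the big one (641,140), and it lies on the deck. I'll push it with two partly open fingertips as a cradle, along the tag→recess line.

```bash
cat >> h.py <<'E'
def go(pos,ang,base=None):
    """shift/turn fractions to reach pos, tool down with tool x at yaw ang(deg)"""
    p,R=base or tool(); a=np.radians(ang)
    x=np.array([np.cos(a),np.sin(a),0]);z=np.array([0,0,-1.]);T=Ro.from_matrix(np.c_[x,np.cross(z,x),z])
    return np.round(R.inv().apply(np.array(pos)-p)/.2,3),np.round((R.inv()*T).as_rotvec()/(np.pi/2),3)
E
python3 - <<'E'
from h import *
print(go((.33,-.42,.2),60)); print(go((.581,-.08,.1),101.2)); print(r.read_state()["time"])
E
```

```text
(array([ 0.991, -0.645,  0.113]), array([ 0.   ,  0.   , -0.485]))
(array([ 2.674, -1.922,  0.613]), array([ 0.   ,  0.   , -0.942]))
1.75
```

Call:
play_rows([
  [0.25,-0.16,0.03,0,0,-0.11,34.5],
  [0.5,-0.32,0.06,0,0,-0.22,34.5],
  [0.75,-0.48,0.09,0,0,-0.33,34.5],
  [0.99,-0.645,0.11,0,0,-0.44,34.5],
  [0.99,-0.645,0.11,0,0,-0.485,34.5],
])

```text
time: 2.38
ee_pos: [0.3336, -0.4159, 0.2008]
eef_rot: [0.863, 0.505, 0.001, 0.0]
ft_force: [-0.7, -0.1, 0.4]
width: 0.0449
```

Run:
```python
from h import *
print(go((.46,-.25,.15),85)); print(go((.581,-.08,.1),101.2))
```

```text
(array([1.033, 0.145, 0.255]), array([ 0.001, -0.001, -0.27 ]))
(array([2.07 , 0.256, 0.506]), array([ 0.001, -0.001, -0.45 ]))
```

Call:
play_rows([
  [0.3,0.04,0.1,0,0,-0.11,34.5],
  [0.6,0.08,0.2,0,0,-0.22,34.5],
  [0.9,0.12,0.25,0,0,-0.33,34.5],
  [1.0,0.145,0.25,0,0,-0.44,34.5],
  [1.0,0.145,0.25,0,0,-0.45,34.5],
])

```text
time: 3.0
ee_pos: [0.4558, -0.2599, 0.1506]
eef_rot: [0.638, 0.77, 0.0, 0.0]
ft_force: [-0.4, -0.9, -0.2]
width: 0.0303
```

Run:
```python
from h import *
print(go((.581,-.08,.05),101.2))
```

```text
(array([0.767, 0.782, 0.504]), array([ 0.   , -0.   , -0.005]))
```

Call:
play_rows([
  [0.2,0.2,0.1,0,0,0,34.5],
  [0.4,0.4,0.2,0,0,0,34.5],
  [0.6,0.6,0.35,0,0,0,34.5],
  [0.765,0.78,0.5,0,0,-0.005,34.5],
  [0.765,0.78,0.5,0,0,-0.005,34.5],
])

```text
time: 3.62
ee_pos: [0.5799, -0.0795, 0.048]
eef_rot: [0.636, 0.772, -0.0, -0.002]
ft_force: [-0.1, -0.7, 0.1]
width: 0.03
```

Run:
```python
from m import *
t=eyes.camera("top");s=eyes.camera("side")
p,R=tool();print(p,R.as_matrix()[:,0],r.read_state()["width"],proj(t,p),proj(s,p))
for q,tg in((t,(339,258)),(s,(359,252))):
    b=blob(q,*BL,tg,12)
    if b: print(circ(q,b[0],.032))
save(t,"top2",(240,200,440,340),2); save(s,"side2",(270,150,470,340),4)
print(go((.581,-.08,.0265),101.2))
```

```text
[ 0.5799 -0.0841  0.0502] [-0.187   0.9824 -0.0006] 0.029907174385053654 [363.7908 254.3962] [366.1253 227.3035]
(array([ 0.5718, -0.0362]), np.float64(0.022394520065099528))
(array([ 0.5713, -0.034 ]), np.float64(0.024828053899866132))
(array([0.019, 0.009, 0.118]), array([-0.001,  0.   , -0.005]))
```

View pics/side2.png

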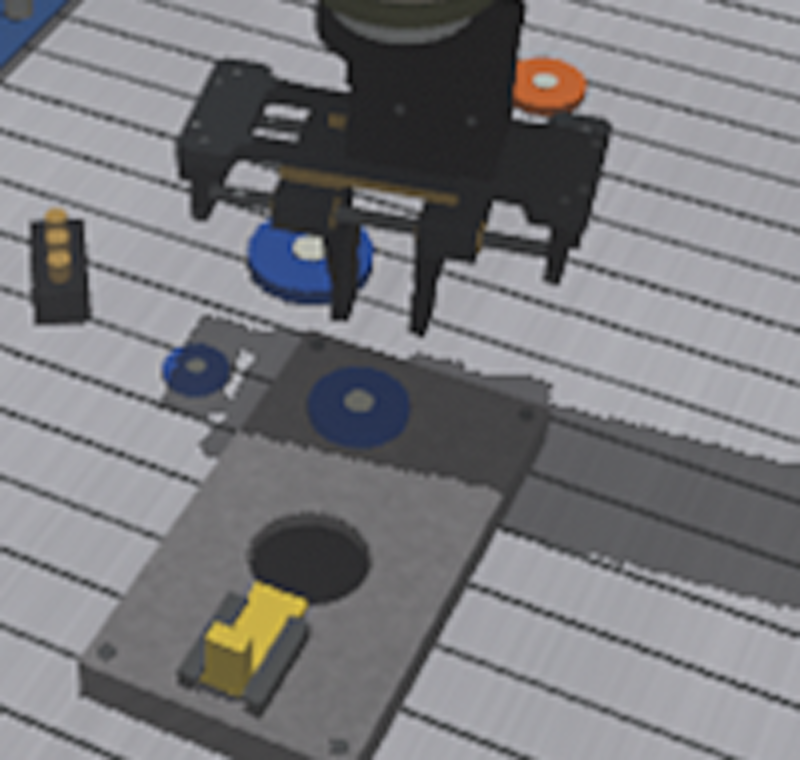

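The picture shows the fingertips at crop (342,315) and (418,330), behind the tag (358,405) and straddling the push line. Next I lower them.

Call:
play_rows([
  [0.02,0.01,0.06,0,0,-0.005,34.5],
  [0.02,0.01,0.1,0,0,-0.005,34.5],
  [0.02,0.01,0.118,0,0,-0.005,34.5],
  [0.02,0.01,0.118,0,0,-0.005,34.5],
])

```text
time: 4.22
ee_pos: [0.5813, -0.0784, 0.0268]
eef_rot: [0.633, 0.774, -0.0, -0.0]
ft_force: [0.1, 0.7, -0.2]
width: 0.0299
```

Call:
play_rows([
  [0.06,0,0,0,0,0,34.5],
  [0.12,0,0,0,0,0,34.5],
  [0.18,0,0,0,0,0,34.5],
  [0.24,0,0,0,0,0,34.5],
  [0.3,0,0,0,0,0,34.5],
])

```text
time: 4.85
ee_pos: [0.5695, -0.0183, 0.027]
eef_rot: [0.633, 0.774, -0.0, 0.0]
ft_force: [-0.2, -0.7, 0.1]
width: 0.0298
```

```bash
cat > look.py <<'E'
from m import *
import sys
t=eyes.camera("top");s=eyes.camera("side")
p,R=tool();x=R.as_matrix()[:,0];print("tcp",p,np.degrees(np.arctan2(x[1],x[0])),r.read_state()["ft_force"],r.read_state()["time"])
for q,e in((t,"top"),(s,"side")):
    g=proj(q,p+x*.0295+[0,0,.005]); b=blob(q,*BL,g,16)
    if b: print(e,circ(q,b[0],.032))
save(s,sys.argv[1],(290,190,430,340),4)
E
python3 look.py side3
```

```text
tcp [ 0.5694 -0.0172  0.0271] 101.55431851407165 [-0.3992  0.2046  0.044 ] 4.95
side (array([0.5626, 0.0161]), np.float64(0.025087469418604576))
```

Call:
play_rows([
  [0.05,-0.002,0,0,0,0,34.5],
  [0.1,-0.004,0,0,0,0,34.5],
  [0.15,-0.006,0,0,0,0,34.5],
  [0.2,-0.006,0,0,0,0,34.5],
  [0.225,-0.006,0,0,0,0,34.5],
])

```text
time: 5.58
ee_pos: [0.5594, 0.0256, 0.027]
eef_rot: [0.633, 0.774, 0.0, -0.0]
ft_force: [-0.7, 0.5, -0.4]
width: 0.0302
```

```bash
python3 look.py side4
```

```text
tcp [0.5594 0.0254 0.027 ] 101.48099993142343 [ 0.469  -0.0447  0.1142] 5.675
side (array([0.55  , 0.0651]), np.float64(0.024575703910488758))
```

View pics/side4.png

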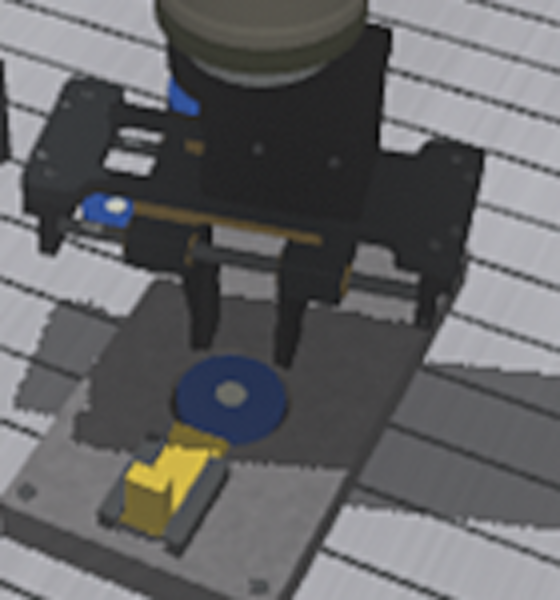

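The disc has dropped in: it sits in the hole at crop (231,395), with the keeper still open. I'll retreat upward and move behind the keeper tab.

Call:
play_rows([
  [-0.03,0,0,0,0,0,34.5],
  [-0.05,0,-0.2,0,0,0,34.5],
  [-0.05,0,-0.4,0,0,0,34.5],
  [-0.05,0,-0.4,0,0,0,0],
  [-0.05,0,-0.4,0,0,0,0],
])

```text
time: 6.3
ee_pos: [0.5613, 0.0139, 0.1064]
eef_rot: [0.634, 0.774, -0.0, -0.0]
ft_force: [0.0, 0.1, -0.3]
width: 0.0173
```

Run:
```python
from m import *
t=eyes.camera("top");s=eyes.camera("side")
for q,e,rc,kp in((t,"top",(288,268),(258,267)),(s,"side",(347,289),(333,309))):
    b=blob(q,*BL,rc,12)
    if b: print(e,"tag",circ(q,b[0],.023))
    print([ (d["xy"],round(d["p"],2)) for d in eyes.landmark_of(q,"keeper_push")])
    b=blob(q,*YE,kp); print(b and b[1])
    if e=="top" and b: print([onz(q,x,.0575)[:2] for x in cv2.boxPoints(cv2.minAreaRect(b[0].astype(np.float32)))])
save(s,"side5",(290,220,430,340),4)
print(tool()[0],go((.553,.18,.10),90.8))
```

```text
[([241.5, 268.2], 0.72)]
[242 262  29  12 299]
[array([0.5617, 0.1435]), array([0.5626, 0.0914]), array([0.5421, 0.091 ]), array([0.5413, 0.143 ])]
side tag (array([0.5531, 0.0577]), np.float64(0.024688889562242234))
[([323.3, 314.1], 0.91)]
[320 296  27  28 347]
[0.5609 0.0145 0.1059] (array([0.819, 0.125, 0.03 ]), array([-0.001, -0.   ,  0.118]))
```

View pics/side5.png

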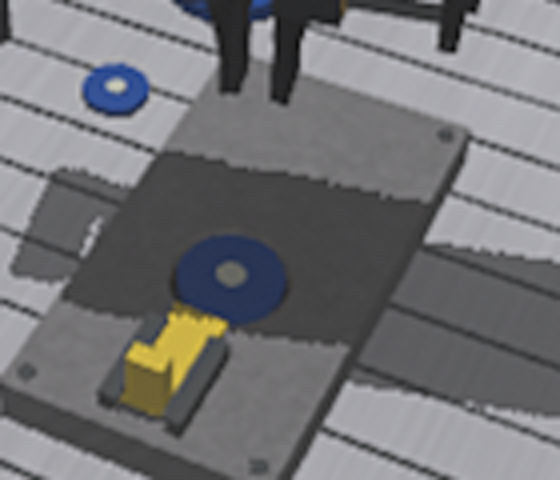

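The disc lies flat in the recess at crop (231,275), and the keeper is untouched. Next: over and behind the tab.

Call:
play_rows([
  [0.2,0.03,0.0,0,0,0.06,0],
  [0.4,0.06,0.0,0,0,0.118,0],
  [0.6,0.09,0.0,0,0,0.118,0],
  [0.82,0.125,0.03,0,0,0.118,0],
  [0.82,0.125,0.03,0,0,0.118,0],
])

```text
time: 7.12
ee_pos: [0.5518, 0.1849, 0.1001]
eef_rot: [0.7, 0.714, 0.0, -0.001]
ft_force: [-0.0, 0.1, -0.3]
width: 0.0004
```

Run:
```python
from m import *
t=eyes.camera("top"); b=blob(t,*BL,(288,268),12)
print(b and circ(t,b[0],.023), tool()[0],r.read_state()["width"],go((.5525,.175,.041),90.8))
```

```text
(array([0.5538, 0.0544]), np.float64(0.02520141618961268)) [0.5526 0.1822 0.1001] 0.0004418638103174783 (array([-0.036, -0.001,  0.296]), array([-0.001, -0.   ,  0.002]))
```

Seen from the top, the tag is 2 mm from the recess centre. Now lower the fingers and push.

Call:
play_rows([
  [0,0,0.15,0,0,0,0],
  [0,0,0.296,0,0,0,0],
  [-0.05,0,0.296,0,0,0,0],
  [-0.1,0,0.296,0,0,0,0],
  [-0.13,0,0.296,0,0,0,0],
])

```text
time: 7.8
ee_pos: [0.5549, 0.1533, 0.043]
eef_rot: [0.703, 0.711, 0.001, 0.001]
ft_force: [1.0, 1.4, 0.4]
width: 0.0003
```

Call:
play_rows([
  [-0.025,0,0,0,0,0,0],
  [-0.05,0,0,0,0,0,0],
  [-0.07,0,0,0,0,0,0],
  [-0.09,0,0,0,0,0,0],
  [-0.09,0,0,0,0,0,0],
])

```text
time: 8.43
ee_pos: [0.554, 0.1359, 0.0415]
eef_rot: [0.702, 0.712, -0.0, 0.0]
ft_force: [-0.3, 1.3, -0.1]
width: 0.0004
```

Call:
play_rows([
  [-0.01,0,0,0,0,0,0],
  [-0.02,0,0,0,0,0,0],
  [-0.02,0,0,0,0,0,0],
])

```text
time: 8.8
ee_pos: [0.5538, 0.1352, 0.0417]
eef_rot: [0.701, 0.713, 0.001, -0.001]
ft_force: [1.0, 9.6, -2.5]
width: 0.0003
```

Call:
play_rows([
  [-0.01,0,0,0,0,0,0],
  [-0.02,0,0,0,0,0,0],
  [-0.02,0,0,0,0,0,0],
])

```text
time: 9.18
ee_pos: [0.5538, 0.135, 0.042]
eef_rot: [0.7, 0.714, 0.003, -0.002]
ft_force: [1.5, 19.3, -5.4]
width: 0.0003
```

Run:
```python
from m import *
s=eyes.camera("side"); print(tool()[0],r.read_state()["ft_force"])
save(s,"side6",(290,220,430,340),4)
```

```text
[0.5538 0.135  0.042 ] [ 2.0426 19.2203 -6.2925]
```

View pics/side6.png

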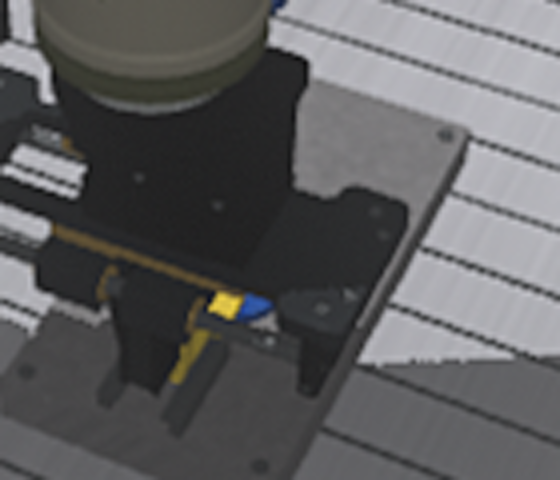

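It has met a hard stop (19 N, no further motion), and the tongue appears over the disc at crop (228,303). I'll back off and check.

Call:
play_rows([
  [0.1,0,0,0,0,0,0],
  [0.22,0,0,0,0,0,0],
  [0.35,0,-0.2,0,0,0,0],
  [0.45,0,-0.5,0,0,0,0],
  [0.45,0,-0.5,0,0,0,0],
])

```text
time: 9.85
ee_pos: [0.5545, 0.222, 0.1465]
eef_rot: [0.701, 0.713, 0.003, 0.002]
ft_force: [0.8, -0.7, -0.5]
width: 0.0006
```

Run:
```python
from m import *
t=eyes.camera("top");s=eyes.camera("side"); print(tool()[0],r.read_state()["ft_force"])
b=blob(t,*YE,(266,267)); print(b and [onz(t,x,z)[:2] for z in (.03,.0575) for x in cv2.boxPoints(cv2.minAreaRect(b[0].astype(np.float32)))])
for q,c in((t,(292,268)),(s,(350,287))):
    b=blob(q,*BL,c,12); print(b and circ(q,b[0],.023))
for l in("spare","breaker","hub"): print(l,[eyes.landmark_of(p,l)[0]["xy"] for p in(t,s) if eyes.landmark_of(p,l)])
a=cv2.resize(t["image"][225:310,230:330],(400,340),interpolation=2);c=cv2.resize(s["image"][245:330,300:400],(400,340),interpolation=2)
cv2.imwrite("pics/both7.png",np.hstack([a,c])[:,:,::-1])
```

```text
[0.5531 0.2185 0.1419] [-0.1112  0.079  -0.2208]
[array([0.5644, 0.1258]), array([0.5653, 0.0685]), array([0.5406, 0.068 ]), array([0.5396, 0.1252]), array([0.5639, 0.1231]), array([0.5648, 0.0672]), array([0.5407, 0.0668]), array([0.5398, 0.1225])]
(array([0.5539, 0.0543]), np.float64(0.02491572456437285))
None
spare [[500.1, 250.1]]
breaker [[250.2, 447.1]]
hub [[291.2, 265.9]]
```

View pics/both7.png

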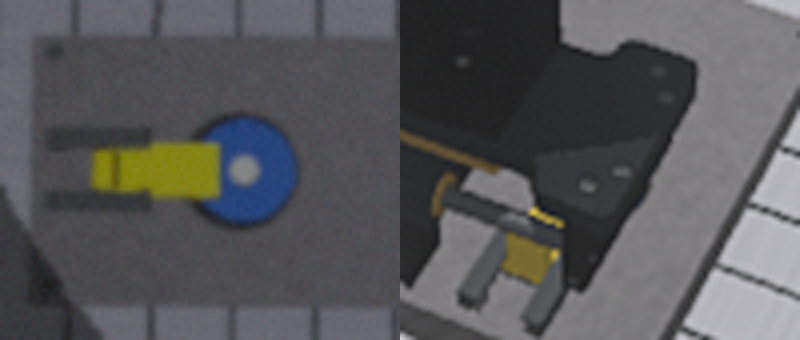

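```bash
python3 -c "
from h import *
print(r.read_state()['ft_force'],job.close_job())"
```

```text
the job is handed in; nothing more can be done
[ 0.63191346  0.74514715 -0.85107588] None
```

I pushed the blue tag into the recess, pushed the keeper in to its stop, and handed the job in at about 10 s of robot time. No verdict was reported.

**How it was done:** I slid the tag across the deck with two partly open fingertips until it dropped into the recess. With the fingers shut, I then pushed the yellow tab until it stopped moving, with about 19 N on the wrist. The arm was clear of everything at hand-in.

**Last checks:**
- **Tag:** it lies flat in the recess. The top camera puts its centre about 2 mm from the recess centre, against the 5 mm allowed, and it did not move when the keeper went over it.
- **Keeper:** the hard stop and the tip's distance from the tag's white dot both fit fully home. The tip's position on the carrier came out 1–2 mm short of nominal, which is within pixel error. The allowance is 3 mm.
- **Camera disagreement:** the two cameras differed by about 3–4 mm in y. The fingertip contact with the tag agreed with the top view, so I used that.
- **Spare, breaker and hub:** the last look did not fully confirm these. The spare and breaker each showed in only one view, within about 3 pixels of where they started. The hub detection was false, landing on the keeper/tag area. The gripper stayed about 8 cm or more from all three.

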